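# Hold the spray mask over the puppet eyes

### The arm

A 7-joint arm with a two-finger parallel gripper is mounted at the origin on the work surface. World frame = base frame: x ahead of the robot, y to its left, z up, the work surface at z = 0. Lengths are in m, angles in rad, forces in N, time in s.
With the tool pointing down it reaches from about 0.35 to 0.9 m from the base axis. Payload 7.2 kg.
Tool frame: the origin (TCP) lies on the centre line of the jaws, within the pads' length; the fingertips stand 17 mm ahead of it and the grasp point (between the pads) lies 2 mm behind it; z points along the fingers, y is the line along which they close (so a half turn about z gives the same grasp; the last joint's range is limited). The gripper opens to 88 mm and grips with 3 to 60 N. Pads are 20 mm wide; open, the fingers measure 115 mm over their backs; the gripper's body (75 mm by 178 mm) begins 61 mm behind the grasp point.
Start: joints at [1.124, 0.411, -0.013, 1.596, 0.006, 1.134, -0.082], TCP at [0.231, -0.581, 0.218] pointing down, gripper open.
Joint ranges: [-2.95, 2.95], [-0.29, 1.99], [-1.47, 1.44], [0.14, 2.54], [-1.03, 4.17], [0.13, 1.85], [-2.86, 2.86]. Speed limits (rad/s): [2.39, 2.39, 3.01, 3.01, 3.14, 3.14, 3.14].

### API

Orientations are given as a unit quaternion [x, y, z, w].
In Python, from cell import state, grab_frame, workorder gives the robot as it stands.
- The arm moves only by the shell command python3 -m crank 'ROWS' [FORCE]. ROWS is JSON, a list of rows, each a list of 3 entries, a list of its own where there are three numbers: the turn, a rotation vector about the tool's x, y, z each as a share of 4 degrees, from -1 to 1, then the shift along the tool's x, y, z each as a share of 2 cm, from -1 to 1, then the gripper's target within -1 to 1 (fully open at 1, half-way at 0, shut at -1). A call has 1 to 12 rows; each row shifts and turns the commanded pose from where the row before left it, along the tool's axes as they then stand; what a row does not reach is not made up. A row lasts 1/10 s, in which the tool goes at most 50 mm and 8.59 degrees, less where a joint would pass 70% of its speed; a pose out of reach is approached as far as the arm can. A call with a number of a shift or a turn outside -1 to 1 is refused whole. A call with a gripper value outside its range is refused whole. The fingers move at their own pace and stop on an object; FORCE is the grip in N (left out, the last holds). Time passes only in rows, so rows that do not move let the fingers close. It gives the time, the measured TCP pose, the force, the opening and the grip force at its end, in the units of the state.
- state(): the state, without advancing time (a new reading comes with each control period).
- grab_frame(name): name is "scene" or "side" or "wrist"; returns a dict with "color" (400x640x3 uint8, red, green, blue), "camera_matrix" (3x3 intrinsics, pixels), "rvec" (rotation vector, rad) and "tvec" (3), from world to camera coordinates, as OpenCV has them. Camera axes: x right, y down, z forward; pixel columns grow to the right and rows downward; lengths in m; the calibration is good to about 2 mm. A picture is of the moment at which its call begins. There is no depth.
- workorder.job_done(): hands the job in; it is judged then, once.
The state is a dict: "time_s": time; "joint_positions": joint angles; "dq": joint speeds; "effort": joint torques, N m; "tcp_pos": TCP position; "orientation": TCP orientation; "contact_force": force on the tool from outside, world axes, zero at the start; "moment": the same for the moment, N m; "grip_width": finger opening in m; "gripper_force": force on a finger pad.
Only numpy, scipy, OpenCV 4.12 (cv2) and the standard library are available. Lean on these libraries where they do the work, as an engineer would, in place of code of your own. Each camera call takes 0.05 s, during which the arm holds its last target. There are 200 camera calls.

### The job

I am about to airbrush the irises on the larger pair of blank puppet eyes, and their white undercoat is still tacky. Take the longer of the two spray masks by its wooden grip, carry it over the rack of paint jars without knocking anything, and hold it level and still about 10 mm above the tops of the larger eyes, with one opening centred over each eye. The mask and the robot must never touch the eyes or their block; finish while still holding the mask there in the gripper, so that I can spray through it.

Things in the scene. Friction and masses are not known exactly. Their poses are not given: they have to be found in the camera images.
- long_mask_grip (a point): centre of the wooden grip bar (70 mm along x, 18 mm wide along y, 30 mm high) of the longer spray mask, 70 g or so, which lies grip up on the cutting mat (mat's top 3 mm above the table). The point is 18 mm above the mask's underside. The bar stands on an 18 mm wide tail of the mask's sheet, so both sides are free down to the mat. x points from grip to openings, z up.
- long_mask_openings (a point): midpoint between the two round 18 mm openings (70 mm apart along y) of the longer mask, on the underside of its aluminium sheet, 110 mm (y) by 46 mm (x), 3 mm thick. It lies 68 mm along the mask's +x from the grip point and 18 mm below it; same axes.
- large_eyes_tops (a point): midpoint between the tops of the two larger blank eyes: white half balls of 32 mm diameter on short pins, 70 mm apart along y, on a wooden block 120 mm (y) by 46 mm (x) by 28 mm. Both tops are level with this point, 48 mm above the block's underside, which stands on the mat. z up. The mask fits either way round.
- large_eyes: the loose wooden block (0.35 kg or so) with the two larger eyes; origin at the centre of its underside, y along the line of the eyes. Not to be touched or moved.
- jar_rack: fixed plywood rack with six paint jars in a row, 320 mm long (along its x), 66 mm wide (y), 84 mm high to the jar lids; origin at the centre of its underside on the mat. It stands between the masks and the eyes.
- short_mask: bystander: the shorter spray mask, made like the longer one, but its sheet is 78 mm long and its two 12 mm openings are 44 mm apart; origin midway between the openings on the underside, the grip to -x.
- small_eyes: bystander: a wooden block 84 by 46 mm, 43 mm high in all, with two smaller eyes of 22 mm diameter 44 mm apart; origin at the centre of its underside.
- glue_bottle: bystander: white glue bottle with a red collar, 58 mm in diameter, 190 mm high, standing; origin under its centre.
- plaster_bowl: bystander: white plaster bowl, 84 mm wide, 36 mm high; origin under its centre.
- spring_clamp: bystander: black spring clamp lying on its side, about 120 mm long (y), 70 mm wide, 20 mm high; origin near its middle, on the mat.
- craft_knife: bystander: aluminium craft knife lying on the mat, 145 mm long (x), 13 mm high; origin near its middle.
- paint_jar: bystander: single paint jar, 42 mm in diameter, 62 mm high; origin under its centre.
- brush_pot: bystander: grey pot of brushes, 72 mm in diameter, 100 mm high, brushes up to 205 mm; origin under its centre.

How it is judged:
On the way:
1. the longer mask, held in the fingers, is carried over the jar rack: within 100 mm of the rack's long centre line with its sheet more than 95 mm above the table (height (world z) of long_mask_openings above 0.095 m and y of long_mask_openings in the frame of jar_rack between -0.1 and 0.1 m and contact force between the fingers and long_mask above 0.5 N), for 0.05 s.
At the end, for the whole second after the job is handed in: The longer mask is held still in the fingers by its wooden grip, level within 0.08 rad; the middle of its openings is within 6 mm sideways of the middle of the larger eyes, rows parallel within 0.1 rad (either way round), underside 4 to 17 mm above the tops of the eyes, not touching (horizontal distance between long_mask_openings and large_eyes_tops below 0.006 m and angle between the y axis of long_mask_openings and the y axis of large_eyes_tops, either way round below 0.1 rad and z of long_mask_openings in the frame of large_eyes_tops between 0.004 and 0.017 m and angle between long_mask_openings's own z axis and vertical below 0.08 rad and linear speed of long_mask below 0.02 m/s and distance between the grasp point and long_mask_grip below 0.045 m and angular speed of long_mask below 0.1 rad/s and contact force between the fingers and long_mask above 0.5 N and contact force between long_mask and large_eyes below 0.05 N and angle between large_eyes_tops's own z axis and vertical below 0.05 rad); the arm keeps its last pose, push and grip.
It fails at once if the tacky larger eyes or their block are touched by the mask or the robot, or pushed out of place (contact force between any of long_mask, the fingers, the arm and large_eyes above 0.3 N or distance of large_eyes from where it was at the start of the episode above 0.01 m).
It fails at once if the jar rack is knocked (more than 1 N) (contact force between jar_rack and anything else above 1 N).
It fails at once if a bystander is pushed more than 10 mm (distance of any of short_mask, small_eyes, glue_bottle, plaster_bowl, spring_clamp, craft_knife, paint_jar, brush_pot from where it was at the start of the episode above 0.01 m).
It also fails if it takes over 38 s, if anything falls off the work surface, if the arm or the gripper's body presses on something with over 40 N, if the wrist force passes 120 N, or if a joint passes its speed limit or range.

## Working session

There is one attempt and no reset: what is moved stays moved. The work goes in short steps, Python scripts to look and compute and a shell command to move; the robot and the scene stay as the last step left them, time stands still between calls to the robot, and variables do not carry over. Pictures are saved under pics/ and viewed, at most 12 in all, crops included, and the job is handed in when it is done.

```bash
mkdir -p pics; python3 - <<'E'
from cell import state, grab_frame
import cv2, pickle
print(state())
d={}
for n in ("scene","side","wrist"):
    f=grab_frame(n); d[n]=f
    cv2.imwrite(f"pics/{n}0.png",f["color"][:,:,::-1])
    R=cv2.Rodrigues(f["rvec"])[0]; print(n,f["camera_matrix"].tolist(),(-R.T@f["tvec"].ravel()).round(3),R[2].round(3))
pickle.dump(d,open("f0.pkl","wb"))
E
```

```text
{'time_s': 0.0, 'joint_positions': array([ 1.12384095,  0.41186407, -0.01271705,  1.59702796,  0.00557959,
        1.13430512, -0.08223371]), 'dq': array([-0.00035506, -0.00110953, -0.00065236, -0.00020511,  0.00094887,
        0.00151554, -0.00027933]), 'effort': array([ 8.48159107e-04, -5.87945616e+01,  6.42154869e-01, -2.91079831e+01,
       -5.37031959e-02,  1.80910528e-02,  1.28660618e-04]), 'tcp_pos': array([ 0.23088399, -0.58024276,  0.21703796]), 'orientation': array([ 9.82122513e-01,  1.88241210e-01, -1.92124049e-04, -7.60729074e-04]), 'contact_force': array([ 0.59201058, -0.21603323,  0.08710209]), 'moment': array([ 0.01786313,  0.04415621, -0.00259386]), 'gripper_force': 0.0, 'grip_width': 0.08795501511433904}
scene [[395.877195701502, 0.0, 319.71684929139593], [0.0, 395.877195701502, 203.18541963258022], [0.0, 0.0, 1.0]] [ 1.316 -0.463  0.789] [-0.647  0.405 -0.646]
side [[379.16032051225534, 0.0, 318.96089724105354], [0.0, 379.16032051225534, 203.84642255483848], [0.0, 0.0, 1.0]] [0.376 0.589 0.669] [ 0.221 -0.68  -0.699]
wrist [[330.3152778944397, 0.0, 324.12056373488605], [0.0, 330.3152778944397, 207.9233253626036], [0.0, 0.0, 1.0]] [ 0.307 -0.549  0.385] [-0.276 -0.108 -0.955]
```

View pics/scene0.png

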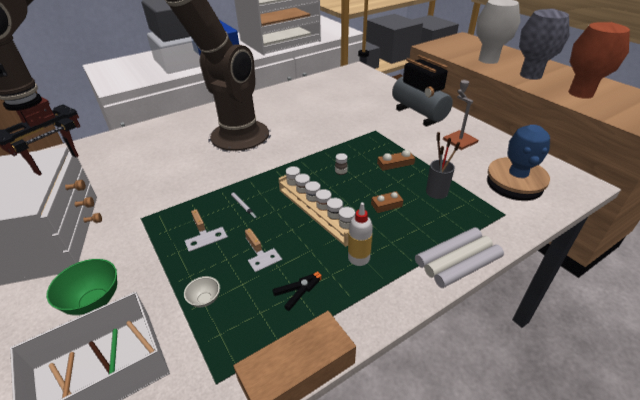

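View pics/side0.png

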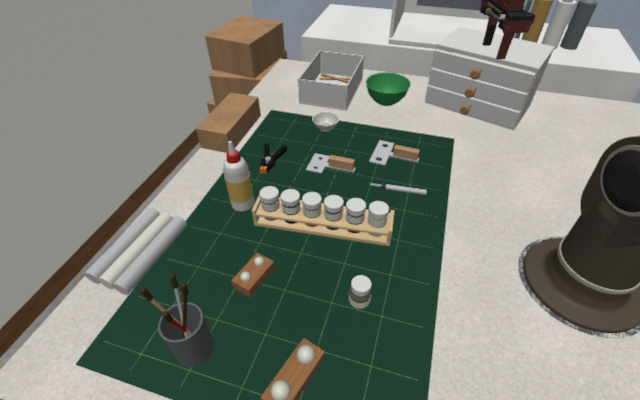

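The scene picture shows the long mask at about (205,238) with its grip at (198,220), and the large eyes at about (396,160). In the side picture the long mask is at about (385,153) with its grip at (406,153), and the large eyes are at (306,354) and (281,391). The rack lies between them. Next I'll zoom in on all of these.

```bash
python3 - <<'E'
import pickle,cv2,numpy as np
d=pickle.load(open("f0.pkl","rb"))
def crop(n,x,y,w,h):
    c=np.ascontiguousarray(d[n]["color"][y:y+h,x:x+w,::-1]); c=cv2.resize(c,(400,300),interpolation=cv2.INTER_CUBIC)
    s=400/w
    for k in range(0,w,10):
        cv2.line(c,(int((k+.5)*s),0),(int((k+.5)*s),6),(0,255,255),1); cv2.putText(c,str(x+k),(int(k*s),16),0,.33,(0,255,255),1)
    for k in range(0,h,10):
        cv2.line(c,(0,int((k+.5)*s)),(6,int((k+.5)*s)),(0,255,255),1); cv2.putText(c,str(y+k),(7,int((k+.5)*s)+3),0,.33,(0,255,255),1)
    return c
m=np.vstack([np.hstack([crop("scene",170,200,80,60),crop("scene",360,140,80,60)]),np.hstack([crop("side",360,132,80,60),crop("side",250,340,80,60)])])
cv2.imwrite("pics/m1.png",m)
E
```

```text
(no output)
```

View pics/m1.png

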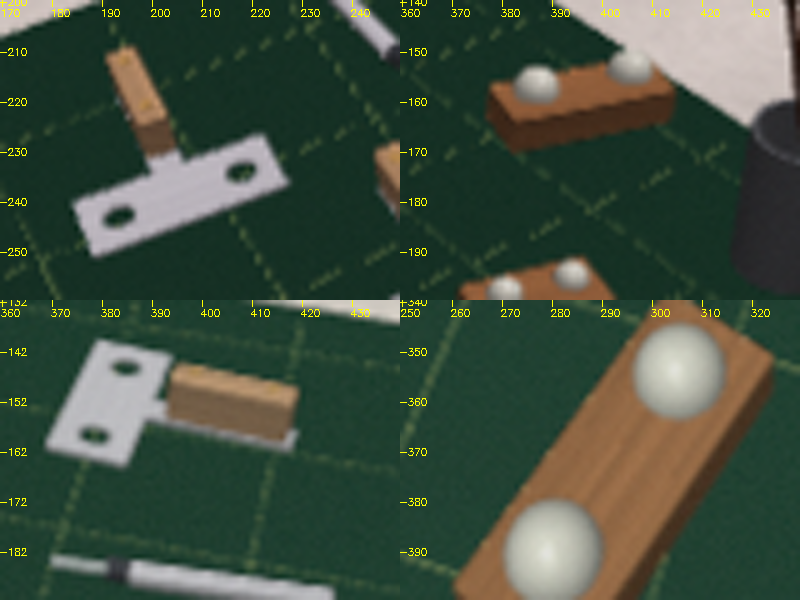

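View pics/wrist0.png

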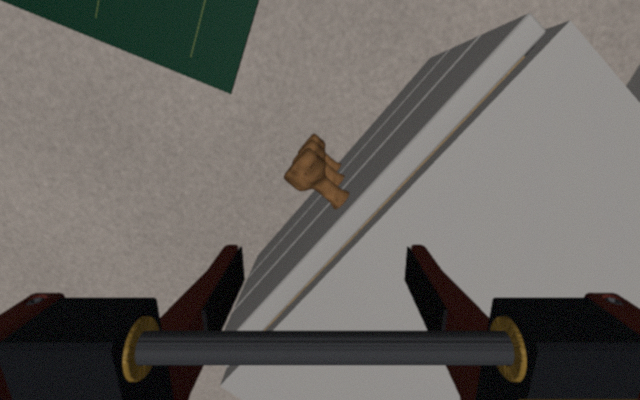

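The crops put the mask openings at (193.1,242.7) and (217.7,233.9) in the scene picture, and (384.5,145.1) and (378.3,158.5) in the side picture. The eye centres are at (386.9,157.5) and (406,153.9) in scene, and (305.3,353.7) and (280.1,390.1) in side. The wrist picture only shows the drawer box and a mat corner.

```bash
cat > h.py <<'E'
import numpy as np,cv2
from scipy.optimize import least_squares
from scipy.spatial.transform import Rotation as Ro
def ray(f,uv,z):
    R=cv2.Rodrigues(f["rvec"])[0]; c=-R.T@np.ravel(f["tvec"])
    d=R.T@np.linalg.inv(f["camera_matrix"])@[*uv,1]; return c+d*(z-c[2])/d[2]
def proj(f,P):
    return cv2.projectPoints(np.array(P,float).reshape(-1,3),f["rvec"],f["tvec"],f["camera_matrix"],None)[0].reshape(-1,2)
def W(p,P):  # planar pose x,y,yaw ; P local (z world)
    P=np.array(P,float); c,s=np.cos(p[2]),np.sin(p[2])
    return np.c_[p[0]+c*P[:,0]-s*P[:,1],p[1]+s*P[:,0]+c*P[:,1],P[:,2]]
def fit(obs,p0):  # obs: list (frame, local pts, pixels)
    r=lambda p:np.concatenate([(proj(f,W(p,P))-np.array(px)).ravel() for f,P,px in obs])
    s=least_squares(r,p0,x_scale=[.1,.1,1],loss="soft_l1"); return s.x,r(s.x).reshape(-1,2)
E
python3 - <<'E'
import pickle
from h import *
d=pickle.load(open("f0.pkl","rb")); S,D=d["scene"],d["side"]
for f,px,z in ((S,[(193.1,242.7),(217.7,233.9),(184.1,240.1),(221.9,226.3),(227.5,236.1),(188.3,250.9)],.006),(D,[(384.5,145.1),(378.3,158.5)],.006),(S,[(386.9,157.5),(406,153.9)],.035),(D,[(305.3,353.7),(280.1,390.1)],.035)):
    print(z,[ray(f,p,z).round(4)[:2].tolist() for p in px])
# rack: side lower corners & jar lids (z .087)
lids=[(269,192),(290,195),(312,198),(333,201),(356,205),(378,209)]
print("lids",[ray(D,p,.087).round(3)[:2].tolist() for p in lids])
for n,f,uv,z in (("smask",D,(319,163),.006),("knife",D,(400,188),.01),("jar",D,(361,283),.065),("seyes",D,(253,268),.035),("glue",D,(233,155),.16),("bowl",D,(325,117),.039),("pot",D,(185,318),.103),("gluetop",S,(362,209),.193)): print(n,ray(f,uv,z).round(3))
E
```

```text
0.006 [[0.4738, -0.3525], [0.4799, -0.2827], [0.4496, -0.37], [0.4573, -0.2607], [0.504, -0.2632], [0.4964, -0.3739]]
0.006 [[0.4739, -0.351], [0.4791, -0.2819]]
0.035 [[0.4903, 0.328], [0.5109, 0.3955]]
0.035 [[0.4901, 0.3268], [0.5095, 0.3946]]
lids [[0.681, 0.017], [0.631, 0.013], [0.581, 0.008], [0.533, 0.004], [0.482, 0.002], [0.433, 0.0]]
smask [ 0.635 -0.214  0.006]
knife [ 0.401 -0.17   0.01 ]
jar [0.428 0.181 0.065]
seyes [0.65  0.189 0.035]
glue [ 0.767 -0.001  0.16 ]
bowl [ 0.673 -0.399  0.039]
pot [0.686 0.356 0.103]
gluetop [ 0.791 -0.021  0.193]
```

The measurements hold up. The openings come out 70 mm apart, the eyes are about 70.5 mm apart, and the two cameras agree within about 1.5 mm. Next I'll plan the approach with the camera side (+x tool) towards the openings.

```bash
cat >> h.py <<'E'
def plan(st,pos,yaw):
    R0=Ro.from_quat(st["orientation"]); c,s=np.cos(yaw),np.sin(yaw)
    Rt=Ro.from_matrix(np.array([[c,s,0],[s,-c,0],[0,0,-1]]))
    print("turn units(4deg)",(np.degrees((R0.inv()*Rt).as_rotvec())/4).round(2),"then shift units(2cm)",(Rt.inv().apply(np.array(pos)-st["tcp_pos"])/.02).round(2),
      "| tcp",st["tcp_pos"].round(4),"q",np.round(st["joint_positions"],2),"t",round(st["time_s"],2))
E
python3 - <<'E'
import pickle
from h import *
from cell import state
d=pickle.load(open("f0.pkl","rb")); S,D=d["scene"],d["side"]
O=[(0,-.035,.006),(0,.035,.006)]
p,r=fit([(S,O+[(-.023,-.055,.006),(-.023,.055,.006),(.023,.055,.006),(.023,-.055,.006),(-.068,0,.036)],[(193.1,242.7),(217.7,233.9),(184.1,240.1),(221.9,226.3),(227.5,236.1),(188.3,250.9),(196.9,216.5)]),(D,O[::-1],[(384.5,145.1),(378.3,158.5)])],[.477,-.317,-.08]); print("mask",p.round(4),r.round(1).tolist())
E_=[(0,-.035,.035),(0,.035,.035)]
e,r=fit([(S,E_,[(386.9,157.5),(406,153.9)]),(D,E_[::-1],[(280.1,390.1),(305.3,353.7)])],[.5,.361,-.29]); 
e,r=fit([(S,E_,[(386.9,157.5),(406,153.9)]),(D,E_,[(305.3,353.7),(280.1,390.1)])],[.5,.361,-.29]); print("eyes",e.round(4),r.round(1).tolist())
g=W(p,[(-.068,0,0)])[0]; print("grip",g)
plan(state(),[g[0],g[1],.17],p[2])
E
```

```text
mask [ 0.4771 -0.3171 -0.063 ] [[0.3, 0.2], [0.1, -0.2], [-0.1, 0.3], [0.0, 0.1], [-0.2, -0.0], [0.2, -0.0], [-0.5, -0.2], [-6.2, 13.3], [5.9, -13.6]]
eyes [ 0.4999  0.3609 -0.2805] [[-0.2, 0.1], [-0.5, -0.1], [-0.2, 0.2], [-0.1, -0.1]]
grip [ 0.40920942 -0.31279526  0.        ]
turn units(4deg) [-0.02  0.    6.33] then shift units(2cm) [  8.05 -13.91   2.36] | tcp [ 0.231  -0.5803  0.2172] q [ 1.12  0.41 -0.01  1.6   0.01  1.13 -0.08] t 0.15
```

```bash
python3 -m crank '[[[0,0,0.92],[0,0,0],1],[[0,0,0.92],[0,0,0],1],[[0,0,0.92],[0,0,0],1],[[0,0,0.92],[0,0,0],1],[[0,0,0.92],[0,0,0],1],[[0,0,0.92],[0,0,0],1],[[0,0,0.92],[0,0,0],1]]' 25
python3 -m crank '[[[0,0,0],[0.6,-1,0],1],[[0,0,0],[0.6,-1,0],1],[[0,0,0],[0.6,-1,0],1],[[0,0,0],[0.6,-1,0],1],[[0,0,0],[0.6,-1,0],1],[[0,0,0],[0.6,-1,0],1],[[0,0,0],[0.6,-1,0],1],[[0,0,0],[0.6,-1,0],1],[[0,0,0],[0.6,-1,0],1],[[0,0,0],[0.6,-1,0],1],[[0,0,0],[0.6,-1,0.5],1],[[0,0,0],[0.6,-1,0.5],1]]'
python3 -m crank '[[[0,0,0],[0.4,-1,0.5],1],[[0,0,0],[0.4,-1,0.5],1],[[0,0,0],[0,0,0],1],[[0,0,0],[0,0,0],1]]'
python3 - <<'E'
import pickle,cv2
from cell import *
f=grab_frame("wrist"); st=state(); pickle.dump((f,st),open("f1.pkl","wb")); cv2.imwrite("pics/w1.png",f["color"][:,:,::-1]); print(st["joint_positions"])
E
```

```text
time_s: 0.85
tcp_pos: [0.231, -0.5805, 0.2175]
orientation: [0.999, -0.037, -0.0, -0.0]
contact_force: [-0.5, -0.4, 0.2]
grip_width: 0.088
gripper_force: 0.0
time_s: 2.05
tcp_pos: [0.3922, -0.3507, 0.1977]
orientation: [0.999, -0.035, 0.0, 0.0]
contact_force: [-0.0, 0.1, 0.6]
grip_width: 0.0876
gripper_force: 0.0
time_s: 2.45
tcp_pos: [0.4103, -0.3129, 0.1778]
orientation: [0.999, -0.035, -0.0, 0.0]
contact_force: [-0.9, -0.9, 0.2]
grip_width: 0.0874
gripper_force: 0.0
[ 0.62048131  0.27062751 -0.07429021  1.90174183  0.02475643  0.96979787
 -1.10728484]
```

View pics/w1.png

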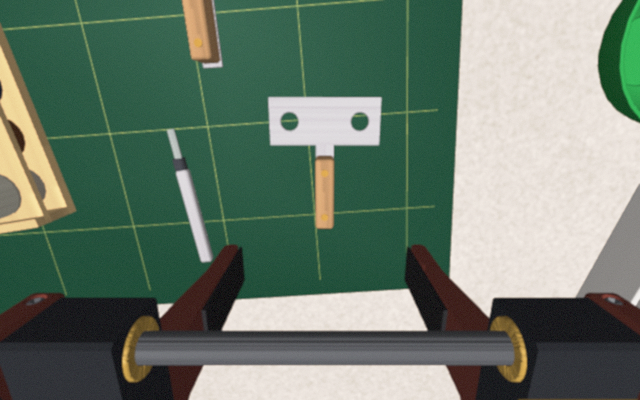

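The wrist picture shows the openings at (289,121) and (360,121), and the grip bar from (325,157) to (324.5,227), centred between the fingers.

```bash
python3 - <<'E'
import pickle
from h import *
f,st=pickle.load(open("f1.pkl","rb"))
P=[(0,.035,.006),(0,-.035,.006),(.023,.055,.006),(.023,-.055,.006),(-.023,-.055,.006),(-.023,.055,.006),(-.103,0,.036),(-.033,0,.036)]
p,r=fit([(f,P,[(289,121),(360,121),(268,97),(381,97),(382,145),(269,145),(324.5,227.5),(325,157)])],[.477,-.317,-.07]); print("mask",p.round(4),r.round(1).tolist())
g=W(p,[(-.068,0,0)])[0]; print("grip",g)
plan(st,[g[0],g[1],.026],p[2])
E
```

```text
mask [ 0.4769 -0.3164 -0.0687] [[0.4, 0.0], [-0.2, -0.0], [0.1, -0.4], [0.1, -0.4], [-3.2, -0.6], [1.4, -0.6], [0.1, 1.3], [-0.4, 1.8]]
grip [ 0.40908947 -0.31170536  0.        ]
turn units(4deg) [ 0.01  0.   -0.04] then shift units(2cm) [-0.06 -0.1   7.61] | tcp [ 0.4102 -0.3137  0.1781] q [ 0.62  0.27 -0.07  1.9   0.02  0.97 -1.11] t 2.5
```

```bash
python3 -m crank '[[[0,0,-0.04],[-0.06,-0.1,0.9],1],[[0,0,0],[0,0,0.9],1],[[0,0,0],[0,0,0.9],1],[[0,0,0],[0,0,0.9],1],[[0,0,0],[0,0,0.9],1],[[0,0,0],[0,0,0.9],1],[[0,0,0],[0,0,0.9],1],[[0,0,0],[0,0,0.6],1],[[0,0,0],[0,0,0.4],1],[[0,0,0],[0,0,0.3],1],[[0,0,0],[0,0,0],1],[[0,0,0],[0,0,0],1]]' 35
python3 -m crank '[[[0,0,0],[0,0,0],-1],[[0,0,0],[0,0,0],-1],[[0,0,0],[0,0,0],-1],[[0,0,0],[0,0,0],-1],[[0,0,0],[0,0,0],-1],[[0,0,0],[0,0,0],-1],[[0,0,0],[0,0,0],-1],[[0,0,0],[0,0,0],-1],[[0,0,0],[0,0,0],-1],[[0,0,0],[0,0,0],-1]]' 35
```

```text
time_s: 3.7
tcp_pos: [0.4097, -0.3109, 0.0263]
orientation: [0.999, -0.034, 0.0, 0.0]
contact_force: [-0.4, 0.6, -0.1]
grip_width: 0.0878
gripper_force: 0.0
time_s: 4.7
tcp_pos: [0.4094, -0.3106, 0.0258]
orientation: [0.999, -0.034, -0.0, -0.0]
contact_force: [-0.6, 0.1, -0.5]
grip_width: 0.0174
gripper_force: 34.9
```

```bash
python3 -m crank '[[[0,0,0],[0,0,-0.2],-1],[[0,0,0],[0,0,-0.5],-1],[[0,0,0],[0,0,-0.8],-1],[[0,0,0],[0,0,-1],-1],[[0,0,0],[0,0,-1],-1],[[0,0,0],[0,0,-1],-1],[[0,0,0],[0,0,-1],-1],[[0,0,0],[0,0,-1],-1],[[0,0,0],[0,0,-1],-1],[[0,0,0],[0,0,-0.6],-1],[[0,0,0],[0,0,-0.3],-1],[[0,0,0],[0,0,0],-1]]'
python3 - <<'E'
from h import *
from cell import *
import pickle
d={n:grab_frame(n) for n in ("scene","side","wrist")}; st=state(); pickle.dump((d,st),open("f2.pkl","wb"))
c=[cv2.resize(d["wrist"]["color"],(480,300)),cv2.resize(d["side"]["color"][60:220,330:470],(320,366))[:300]]
cv2.imwrite("pics/lift.png",np.hstack(c)[:,:,::-1])
e=[.4999,.3609,-.2805]; g=W(e,[(-.068,0,0)])[0]; print(g); plan(st,[g[0],g[1],st["tcp_pos"][2]],e[2])
print(st["gripper_force"],st["grip_width"])
E
```

```text
time_s: 5.9
tcp_pos: [0.4097, -0.3108, 0.1945]
orientation: [0.999, -0.034, 0.001, 0.0]
contact_force: [-0.4, -0.6, -1.0]
grip_width: 0.0175
gripper_force: 34.9
[0.43455763 0.37972486 0.        ]
turn units(4deg) [-0.01  0.02  3.05] then shift units(2cm) [ -8.32 -33.51   0.  ] | tcp [ 0.409  -0.3103  0.193 ] q [ 0.62  0.25 -0.08  1.89  0.02  1.   -1.11] t 6.05
34.90586042404175 0.017405870397374543
```

View pics/lift.png

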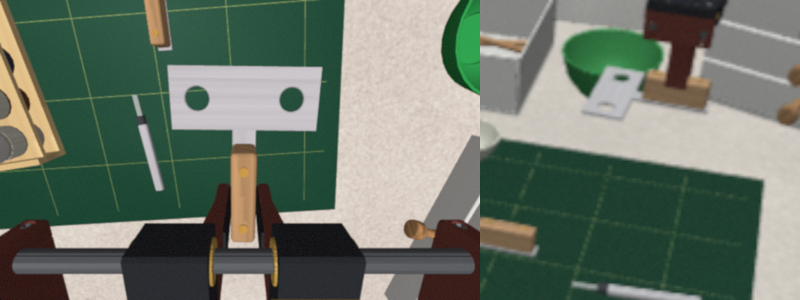

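The mask is firmly held and level. The wrist picture (scaled 0.75) shows its openings at (197,98) and (291,98). Now I'll carry it over the rack.

```bash
python3 -m crank '[[[0,0,0],[0,-0.3,0],-1],[[0,0,0],[0,-0.7,0],-1],[[0,0,0],[0,-1,0],-1],[[0,0,0],[0,-1,0],-1],[[0,0,0],[0,-1,0],-1],[[0,0,0],[0,-1,0],-1],[[0,0,0],[0,-1,0],-1],[[0,0,0],[0,-1,0],-1],[[0,0,0],[0,-1,0],-1],[[0,0,0],[0,-1,0],-1],[[0,0,0],[0,-1,0],-1],[[0,0,0],[0,-1,0],-1]]'
python3 -m crank '[[[0,0,0],[0,-1,0],-1],[[0,0,0],[0,-1,0],-1],[[0,0,0],[0,-1,0],-1],[[0,0,0],[0,-1,0],-1],[[0,0,0],[0,-1,0],-1],[[0,0,0],[0,-1,0],-1],[[0,0,0],[0,-1,0],-1],[[0,0,0],[0,-1,0],-1],[[0,0,0],[0,-1,0],-1],[[0,0,0],[0,-1,0],-1],[[0,0,0],[0,-1,0],-1],[[0,0,0],[0,-1,0],-1]]'
python3 -m crank '[[[0,0,0],[0,-1,0],-1],[[0,0,0],[0,-1,0],-1],[[0,0,0],[0,-1,0],-1],[[0,0,0],[0,-1,0],-1],[[0,0,0],[0,-1,0],-1],[[0,0,0],[0,-1,0],-1],[[0,0,0],[0,-0.7,0],-1],[[0,0,0.5],[0,-0.3,0],-1],[[0,0,0.85],[0,0,0],-1],[[0,0,0.85],[0,0,0],-1],[[0,0,0.85],[0,0,0],-1],[[0,0,0],[0,0,0],-1]]'
python3 - <<'E'
from h import *
from cell import *
import pickle
d={n:grab_frame(n) for n in ("scene","side","wrist")}; st=state(); pickle.dump((d,st),open("f3.pkl","wb"))
cv2.imwrite("pics/w3.png",np.vstack([cv2.resize(d["wrist"]["color"],(480,300)),cv2.resize(d["side"]["color"],(480,300))])[:,:,::-1])
e=[.4999,.3609,-.2805]; g=W(e,[(-.068,0,0)])[0]; plan(st,[g[0],g[1],st["tcp_pos"][2]],e[2])
E
```

```text
time_s: 7.25
tcp_pos: [0.4239, -0.0892, 0.1936]
orientation: [0.999, -0.034, -0.0, -0.0]
contact_force: [-0.0, -0.1, -0.9]
grip_width: 0.0176
gripper_force: 34.9
time_s: 8.45
tcp_pos: [0.4397, 0.1499, 0.1936]
orientation: [0.999, -0.034, -0.0, 0.0]
contact_force: [-0.5, -0.6, -1.5]
grip_width: 0.0173
gripper_force: 34.9
time_s: 9.65
tcp_pos: [0.4496, 0.2882, 0.1937]
orientation: [0.99, -0.14, -0.0, 0.0]
contact_force: [0.9, 0.2, -1.1]
grip_width: 0.0173
gripper_force: 34.9
turn units(4deg) [0.   0.   0.02] then shift units(2cm) [-2.   -4.19  0.  ] | tcp [0.4499 0.2881 0.1938] q [-0.29  0.32 -0.45  1.82  0.16  1.04 -2.66] t 9.8
```

View pics/w3.png

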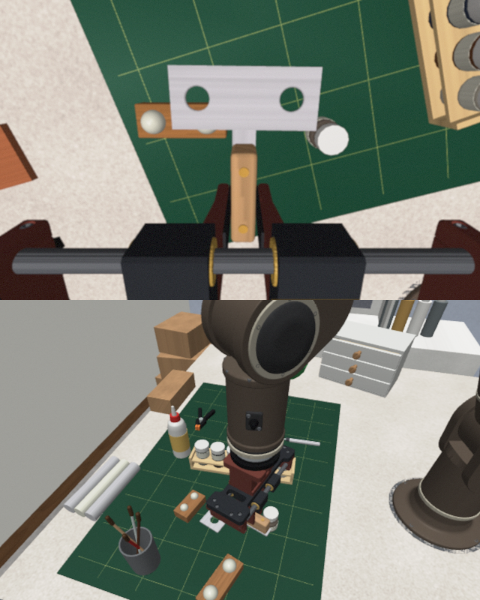

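The mask is past the rack. In the wrist picture (scaled 0.75) the left large eye is clear at (152,122), the second is half hidden at (205,128), and the block's left edge is visible. I'll check the eye and the held openings through this same camera.

```bash
python3 - <<'E'
from h import *
import pickle
d,st=pickle.load(open("f3.pkl","rb")); f=d["wrist"]
hsv=cv2.cvtColor(f["color"],cv2.COLOR_RGB2HSV); g=cv2.cvtColor(f["color"],cv2.COLOR_RGB2GRAY)
sub=((hsv[:,:,1]<70)&(hsv[:,:,2]>110)).astype(np.uint8); sub[:, :183]=0; sub[:,221:]=0; sub[:140]=0; sub[185:]=0
n,l,s,c=cv2.connectedComponentsWithStats(sub); k=1+np.argmax(s[1:,4]); print("eye",s[k],c[k])
cen=s[k][:2]+s[k][2:4]/2-.5
e=np.array([.4999,.3609,-.2805]); print("left eye wrist",ray(f,cen,.035).round(4),"expected",W(e,[(0,.035,.035)]).round(4), proj(f,W(e,[(0,.035,.035),(0,-.035,.035)])).round(1))
# holes: dark/green blobs inside the sheet
for x0 in (240,365):
    m=(hsv[105:160,x0:x0+50,1]>60).astype(np.uint8); n,l,s,c=cv2.connectedComponentsWithStats(m)
    ks=[i for i in range(1,n) if 300<s[i,4]<1500]; print([(s[i].tolist(),(c[i]+[x0,105]).round(1).tolist()) for i in ks])
zs=st["tcp_pos"][2]-.023+.003; 
P=[(0,.035,zs),(0,-.035,zs)]
R=Ro.from_quat(st["orientation"]).as_matrix(); yaw=np.arctan2(R[1,0],R[0,0]); t=st["tcp_pos"]
print("pred holes px",proj(f,W([t[0]+.068*np.cos(yaw),t[1]+.068*np.sin(yaw),yaw],P)).round(1), yaw)
E
```

```text
eye [187 147  34  32 818] [203.5794621  162.24694377]
left eye wrist [0.5091 0.3972 0.035 ] expected [[0.5096 0.3945 0.035 ]] [[205.9 161.3]
 [276.5 161.5]]
[([8, 10, 30, 32, 749], [262.8, 130.9])]
[([9, 12, 30, 31, 731], [388.4, 132.1])]
pred holes px [[263.6 130.2]
 [390.1 130.3]] -0.2790325009499583
```

```bash
python3 -m crank '[[[0,0,0],[-0.2,-0.4,0],-1],[[0,0,0],[-0.4,-0.8,0],-1],[[0,0,0],[-0.5,-1,0],-1],[[0,0,0],[-0.5,-1,0],-1],[[0,0,0],[-0.4,-0.8,0],-1],[[0,0,0],[0,-0.25,0],-1],[[0,0,0],[0,0,0],-1],[[0,0,0],[0,0,0],-1]]'
python3 - <<'E'
from h import *
from cell import *
import pickle
d={n:grab_frame(n) for n in ("scene","side","wrist")}; st=state(); pickle.dump((d,st),open("f4.pkl","wb"))
def crop(f,x,y): return cv2.resize(f["color"][y:y+60,x:x+80],(400,300),interpolation=cv2.INTER_CUBIC)
cv2.imwrite("pics/w4.png",np.vstack([np.hstack([crop(d["scene"],350,120),crop(d["side"],240,340)]),np.hstack([cv2.resize(d["wrist"]["color"][50:350,120:520],(400,300)),crop(d["side"],240,300)])])[:,:,::-1])
e=[.4998,.362,-.2805]; g=W(e,[(-.068,0,0)])[0]; plan(st,[g[0],g[1],.115],e[2])
E
```

```text
time_s: 10.6
tcp_pos: [0.4357, 0.3799, 0.1936]
orientation: [0.99, -0.14, 0.0, 0.0]
contact_force: [0.3, -0.0, -0.8]
grip_width: 0.0182
gripper_force: 34.9
turn units(4deg) [ 0.01 -0.01 -0.03] then shift units(2cm) [-0.08 -0.03  3.94] | tcp [0.4359 0.3797 0.1939] q [-0.47  0.39 -0.44  1.72  0.18  1.07 -2.82] t 10.75
```

View pics/w4.png

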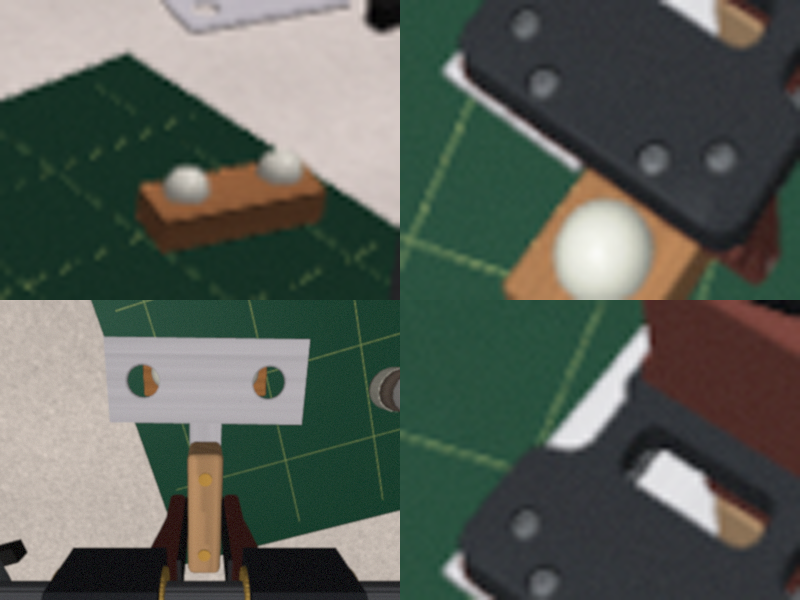

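The eyes show symmetrically through both openings in the wrist view: the block ends sit 61 px either side of the midline. Joint 7 is at -2.82, close to its -2.86 limit. I'll ease the yaw back by about 0.035 rad (tolerance 0.1) and descend in small steps.

```bash
python3 -m crank '[[[0,0,-0.5],[-0.08,0.1,0],-1],[[0,0,0],[0,0,0.3],-1],[[0,0,0],[0,0,0.6],-1],[[0,0,0],[0,0,0.6],-1],[[0,0,0],[0,0,0.5],-1],[[0,0,0],[0,0,0],-1]]'
python3 - <<'E'
from h import *
from cell import *
st=state(); yaw=-.25
e=[.4998,.362,yaw-.009]; g=W(e,[(-.068,0,0)])[0]; plan(st,[g[0],g[1],.105],yaw); print(st["joint_positions"])
E
```

```text
time_s: 11.35
tcp_pos: [0.4324, 0.3783, 0.1516]
orientation: [0.992, -0.123, -0.001, 0.001]
contact_force: [0.7, -0.7, -1.5]
grip_width: 0.0177
gripper_force: 34.9
turn units(4deg) [0.04 0.03 0.06] then shift units(2cm) [ 0.07 -0.07  2.33] | tcp [0.4324 0.3783 0.1516] q [-0.48  0.43 -0.42  1.77  0.2   0.99 -2.8 ] t 11.35
[-0.4828951   0.42964715 -0.42111694  1.77108248  0.20481809  0.98780076
 -2.80096217]
```

```bash
python3 -m crank '[[[0,0,-0.15],[0.07,0,0.2],-1],[[0,0,0],[0,0,0.5],-1],[[0,0,0],[0,0,0.6],-1],[[0,0,0],[0,0,0.6],-1],[[0,0,0],[0,0,0.4],-1],[[0,0,0],[0,0,0],-1]]'
python3 - <<'E'
from h import *
from cell import *
import pickle
d={n:grab_frame(n) for n in ("scene","side","wrist")}; st=state(); pickle.dump((d,st),open("f5.pkl","wb")); yaw=-.24
e=[.4998,.362,yaw-.009]; g=W(e,[(-.068,0,0)])[0]; plan(st,[g[0],g[1],.084],yaw); print(st["joint_positions"])
def crop(f,x,y): return cv2.resize(f["color"][y:y+60,x:x+80],(400,300),interpolation=cv2.INTER_CUBIC)
def crop2(f,x,y): return cv2.resize(f["color"][y:y+150,x:x+200],(400,300),interpolation=cv2.INTER_CUBIC)
cv2.imwrite("pics/w5.png",np.vstack([np.hstack([crop(d["scene"],350,120),crop(d["side"],240,340)]),np.hstack([crop2(d["wrist"],225,70),crop2(d["side"],200,250)])])[:,:,::-1])
E
```

```text
time_s: 11.95
tcp_pos: [0.4339, 0.3782, 0.1062]
orientation: [0.993, -0.117, -0.001, 0.001]
contact_force: [0.2, 0.2, -0.6]
grip_width: 0.0179
gripper_force: 34.9
turn units(4deg) [-0.   -0.    0.07] then shift units(2cm) [-0.04  0.03  1.2 ] | tcp [0.4347 0.3792 0.108 ] q [-0.51  0.48 -0.39  1.81  0.23  0.9  -2.81] t 12.1
[-0.50587739  0.479153   -0.39167279  1.809372    0.22719595  0.89691855
 -2.80662746]
```

View pics/w5.png

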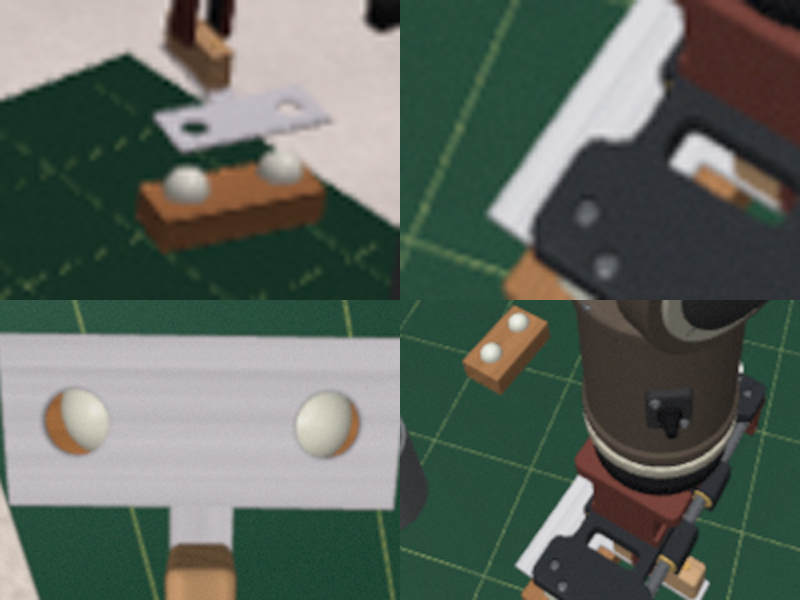

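In the scene crop the mask sits squarely above the eyes, with its holes at (388.3,145.1) and (407.5,140.7). In the wrist crop both eyes nearly fill the holes, with a slightly wider brown crescent on the left. I'll quantify the offset in both cameras.

```bash
python3 - <<'E'
from h import *
import pickle
d,st=pickle.load(open("f5.pkl","rb")); S,f=d["scene"],d["wrist"]
zt=st["tcp_pos"][2]-.0228+.003
P=[(0,-.035,zt),(0,.035,zt),(-.023,-.055,zt),(.023,-.055,zt),(.023,.055,zt),(-.023,.055,zt)]
p,r=fit([(S,P,[(388.3,145.1),(407.5,140.7),(379.9,141.9),(385.9,149.9),(415.7,143.7),(409.5,137.1)])],[.5,.361,-.25]); print("mask scene",p.round(4),np.abs(r).max(0).round(1))
hsv=cv2.cvtColor(f["color"],cv2.COLOR_RGB2HSV)
m=(hsv[:,:,1]>90).astype(np.uint8)
holes=[];pts=[]
g=cv2.resize(f["color"],None,fx=1,fy=1)
Pw=[(.0,.055,zt),(0,-.055,zt)]
# sheet outline: corners in wrist (from crop /2 + offset)
C=lambda x,y:(225+x/2-.25,70+y/2-.25)
hp=[C(76,120.5),C(327.5,124.5)]
p2,r=fit([(f,[(0,.035,zt),(0,-.035,zt)],hp)],[.5,.361,-.25]); print("mask wrist",p2.round(4),r.round(1).tolist())
# eye edges in holes: white->brown boundary, along outward rows
arc=[[],[]]
for i,(hx,hy) in enumerate(hp):
    for v in range(int(hy)-9,int(hy)+10,2):
        u=np.arange(int(hx)-20,int(hx)+21); s=hsv[v,u,1].astype(float)
        k=np.where(s>100)[0]
        if len(k)<2: continue
        j=k.max() if i==0 else k.min()       # inner edge of brown
        sd=1 if i==0 else -1
        a,b=s[j],s[j+sd]; arc[i].append((u[j]+sd*(a-100)/(a-b),v))
print([len(a) for a in arc],arc)
# sphere silhouette distance
cam=cv2.Rodrigues(f["rvec"])[0]; cc=-cam.T@np.ravel(f["tvec"])
def res(q):
    out=[]
    for i,y in enumerate((.035,-.035)):
        c=W([q[0],q[1],-.2805],[(0,y,.035)])[0]
        for uv in arc[i]:
            w=ray(f,uv,.035)-cc; w/=np.linalg.norm(w); out.append(np.linalg.norm(np.cross(c-cc,w))-.016)
    return np.array(out)*1e3
s=least_squares(res,[.5,.361],loss="soft_l1"); print("eyes wrist",s.x.round(4),res(s.x).round(1)); 
E
```

```text
mask scene [ 0.504   0.3577 -0.2676] [0.5 0.7]
mask wrist [ 0.5006  0.3638 -0.2501] [[-0.5, 0.0], [0.5, 0.0]]
[10, 9] [[(np.float64(254.90740740740742), 121), (np.float64(254.69642857142858), 123), (np.float64(255.01785714285714), 125), (np.float64(255.27118644067798), 127), (np.float64(255.59375), 129), (np.float64(256.2909090909091), 131), (np.float64(257.01851851851853), 133), (np.float64(258.0701754385965), 135), (np.float64(259.05263157894734), 137), (np.float64(260.7391304347826), 139)], [(np.float64(400.4776119402985), 125), (np.float64(400.5625), 127), (np.float64(400.5735294117647), 129), (np.float64(400.3898305084746), 131), (np.float64(399.92424242424244), 133), (np.float64(399.5), 135), (np.float64(398.6885245901639), 137), (np.float64(397.79661016949154), 139), (np.float64(396.6551724137931), 141)]]
eyes wrist [0.4991 0.3624] [ 0.3  0.3  0.1  0.1  0.1  0.   0.  -0.   0.1 -0.   0.3  0.2  0.2  0.2
  0.1  0.1  0.   0.   0. ]
```

```bash
python3 -m crank '[[[0,0,0],[-0.1,0,0.2],-1],[[0,0,0],[0,0,0.3],-1],[[0,0,0],[0,0,0.3],-1],[[0,0,0],[0,0,0.2],-1],[[0,0,0],[0,0,0],-1],[[0,0,0],[0,0,0],-1],[[0,0,0],[0,0,0],-1],[[0,0,0],[0,0,0],-1],[[0,0,0],[0,0,0],-1]]'
python3 - <<'E'
from h import *
from cell import *
import pickle
d={n:grab_frame(n) for n in ("scene","side","wrist")}; st=state(); pickle.dump((d,st),open("f6.pkl","wb")); yaw=-.24
print(st["tcp_pos"],Ro.from_quat(st["orientation"]).as_matrix().round(3).tolist(),st["joint_positions"].round(3),st["grip_width"])
def crop(f,x,y,w=60,h=45): return cv2.resize(f["color"][y:y+h,x:x+w],(400,300),interpolation=cv2.INTER_CUBIC)
def crop2(f,x,y): return cv2.resize(f["color"][y:y+150,x:x+200],(400,300),interpolation=cv2.INTER_CUBIC)
cv2.imwrite("pics/w6.png",np.vstack([np.hstack([crop(d["scene"],370,130),crop(d["side"],240,340,80,60)]),np.hstack([crop2(d["wrist"],225,70),crop2(d["side"],200,250)])])[:,:,::-1])
E
```

```text
time_s: 13.0
tcp_pos: [0.4328, 0.3795, 0.088]
orientation: [0.993, -0.118, 0.0, -0.0]
contact_force: [-0.7, 0.2, -0.8]
grip_width: 0.0174
gripper_force: 34.9
[0.43273002 0.37938235 0.08791351] [[0.972, -0.233, 0.0], [-0.233, -0.972, 0.0], [0.0, -0.0, -1.0]] [-0.525  0.5   -0.37   1.829  0.232  0.854 -2.814] 0.017323624683538853
```

View pics/w6.png

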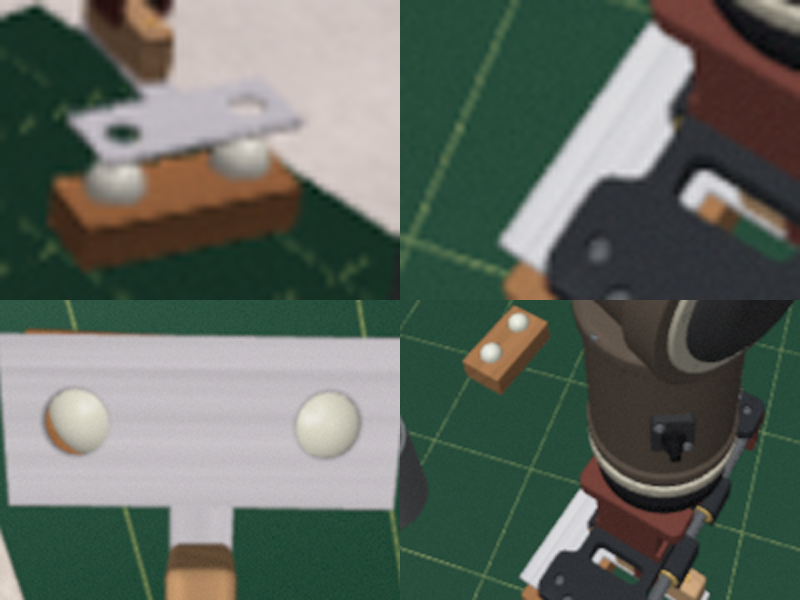

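```bash
python3 - <<'E'
from h import *
import pickle
d,st=pickle.load(open("f6.pkl","rb")); S,f=d["scene"],d["wrist"]
zt=st["tcp_pos"][2]-.0228+.003
s=60/400; T=lambda x,y:(370+x*s-.5+s/2,130+y*s-.5+s/2)
C=lambda x,y:(225+x/2-.25,70+y/2-.25)
L=[(0,-.035),(0,.035),(-.023,-.055),(.023,-.055),(.023,.055),(-.023,.055)]
px=[T(124,131),T(247,103),T(67,118),T(107,162),T(302,123),T(265,80)]
for dz in (0,-.002,-.004):
    P=[(*l,zt+dz) for l in L]
    p,r=fit([(S,P,px)],[.5,.361,-.25]); 
    p2,r2=fit([(f,[(0,.035,zt+dz),(0,-.035,zt+dz)],[C(76,120.5),C(327.5,124.5)])],[.5,.361,-.25]); print(dz,"scene",p.round(4),np.sqrt((r**2).mean()).round(2),"wrist",p2.round(4),r2[0].round(2))
# eyes in scene, by silhouette left/right extremes (tile): left 86..146, right 213..270
for z in (.035,):
    Q=[ray(S,T(116,180),z),ray(S,T(241.5,153),z)]; print("eyes scene rough",np.round(Q,4),np.mean(Q,0).round(4))
e=[.4998,.3618,-.2805]
print("pred tile for eyes/hole aligned", ((proj(S,np.r_[W(e,[(0,-.035,.035),(0,.035,.035)]),W(e,[(0,-.035,zt),(0,.035,zt)])])+.5-s/2-[370,130])/s).round(1).tolist())
yaw=np.arctan2(-.233,.972); print("kinematic openings",st["tcp_pos"][:2]+.068*np.array([np.cos(yaw),np.sin(yaw)]))
E
```

```text
0 scene [ 0.5008  0.3615 -0.2654] 0.34 wrist [ 0.4988  0.3642 -0.2504] [-0.31  0.01]
-0.002 scene [ 0.4985  0.3637 -0.2667] 0.33 wrist [ 0.4987  0.3642 -0.2504] [ 0.35 -0.01]
-0.004 scene [ 0.4963  0.366  -0.268 ] 0.31 wrist [ 0.4986  0.3643 -0.2504] [ 1.   -0.03]
eyes scene rough [[0.4862 0.3319 0.035 ]
 [0.5041 0.4008 0.035 ]] [0.4952 0.3664 0.035 ]
pred tile for eyes/hole aligned [[115.5, 185.9], [240.8, 161.0], [121.2, 130.4], [248.4, 105.7]]
kinematic openings [0.49885668 0.363531  ]
```

The estimates agree. The mask is at about (0.499, 0.3635) and the eyes at about (0.4995, 0.3618), so it is roughly 2 mm off and about 3.5 mm too high. A final small correction is needed.

```bash
python3 -m crank '[[[0,0,0],[0.05,0.08,0.08],-1],[[0,0,0],[0,0,0.09],-1],[[0,0,0],[0,0,0],-1],[[0,0,0],[0,0,0],-1],[[0,0,0],[0,0,0],-1],[[0,0,0],[0,0,0],-1],[[0,0,0],[0,0,0],-1],[[0,0,0],[0,0,0],-1],[[0,0,0],[0,0,0],-1],[[0,0,0],[0,0,0],-1]]'
python3 - <<'E'
from h import *
from cell import *
f=grab_frame("wrist"); S=grab_frame("scene"); st=state()
print(st["tcp_pos"],st["joint_positions"].round(3),st["dq"].round(3),st["gripper_force"])
print("openings",st["tcp_pos"][:2]+.068*Ro.from_quat(st["orientation"]).as_matrix()[:2,0],"underside",st["tcp_pos"][2]-.0228)
r=lambda a,w,h:cv2.resize(a,(w,h),interpolation=cv2.INTER_CUBIC)
cv2.imwrite("pics/w7.png",np.hstack([r(S["color"][130:175,370:430],400,300),r(f["color"][70:220,225:425],400,300)])[:,:,::-1])
E
```

```text
time_s: 14.15
tcp_pos: [0.4333, 0.3776, 0.0844]
orientation: [0.993, -0.118, 0.0, -0.0]
contact_force: [0.0, 0.6, -0.5]
grip_width: 0.0176
gripper_force: 34.9
[0.43330964 0.3775831  0.08444135] [-0.524  0.504 -0.368  1.833  0.234  0.847 -2.812] [-0.    -0.    -0.    -0.001 -0.     0.    -0.002] 34.905837178230286
openings [0.49943082 0.36170894] underside 0.06164134741767384
```

View pics/w7.png

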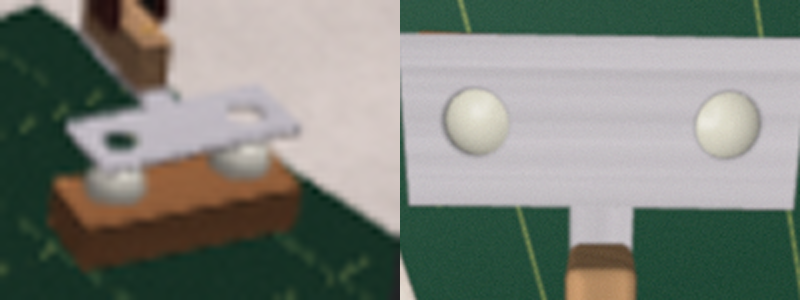

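Both openings are filled evenly with white eye in the wrist view, at crop (476,121) and (727,124). In the scene view the sheet hovers clear of the eyes, and the arm is still. Handing in.

```bash
python3 -c "
from cell import workorder
print(workorder.job_done())"
```

```text
the job is handed in; nothing more can be done
None
```

I handed the job in with the longer mask held level and still by its grip, its underside about 10 mm above the larger eyes and one opening centred over each to within about 2 mm by my measurements; I saw no contact with the eyes or rack, and the verdict was not shown to me.

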